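# Close the balance's draught shield and tare

### The arm

A 6-joint arm with a two-finger parallel gripper is mounted at the origin on the work surface. World frame = base frame: x ahead of the robot, y to its left, z up, the work surface at z = 0. Lengths are in m, angles in rad, forces in N, time in s.
With the tool pointing down it reaches from about 0.35 to 0.725 m from the base axis. Payload 6 kg.
Tool frame: the origin (TCP) lies at the very end of the fingers, on their centre line; the grasp point (between the pads) lies 19 mm behind it (env.tcp_to_grasp is the distance from the TCP to the grasp point, in m); z points along the fingers, y is the direction in which the jaws open and shut (so a half turn about z gives the same grasp; the last joint's range is limited). The gripper opens to 85 mm and grips with 20 to 120 N. Pads are 22 mm wide; open, the fingers measure 114 mm over their backs; the gripper's body (76 mm by 85 mm) begins 54 mm behind the grasp point. The pads swing forward as they close: fully open they stand 13 mm farther back than shut.
Start: joints at [-0.798, 0.04, 0.085, 0, -1.615, -0.334], TCP at [0.255, -0.543, 0.231] pointing down, gripper open.
Joint ranges: [-2.56, 2.56], [-1.29, 2.01], [-1.08, 1.49], [-3.29, 1.98], [-2.81, -0.18], [-2.99, 2.99]. Speed limits (rad/s): [2.57, 2.57, 3.01, 3.14, 3.14, 3.14].

### API

Orientations are given as a unit quaternion [w, x, y, z].
In Python, from workcell import env, planner, eyes gives the robot as it stands. Calls block until the motion is done:
- env.move_to(position, orientation): joint-space move of the TCP to a pose.
- env.servo_line(position, attitude=None, max_speed=0.15, guard=None): straight line of the TCP; attitude=None keeps the orientation; max_speed is the mean speed in m/s. With guard (N) it stops when the force on the tool has changed by that much, and returns True; else False.
- env.movej(angles): joint-space move.
- env.move_gripper(opening, grasp_force=None): finger opening in m; grasp_force is the grip in N (None keeps the last); returns when the fingers have stopped.
- env.dwell(seconds).
- planner.ik(position, orientation): joint angles nearest the present ones, or None.
- env.observe(): the state.
- eyes.read_camera(name): name is "scene" or "top" or "wrist"; returns a dict with "img" (384x512x3 uint8, red, green, blue), "camera_matrix" (3x3 intrinsics, pixels), "origin" and "attitude" of the camera in the world. Camera axes: x right, y down, z forward; pixel columns grow to the right and rows downward; lengths in m; the calibration is good to about 2 mm. The wrist camera is an equidistant fisheye: a pixel r from the principal point sees the ray r / f radians off the axis. A picture is of the moment at which its call begins. There is no depth.
A pose or a line that the arm cannot do raises env.Unreachable and nothing moves.
- env.close_job(): hands the job in, once; it reports no verdict.
Trained networks look in a picture, given as the dict that the camera call returned (one of the last four; its "shot" number tells which), for a name from the list of things; names that differ only in an ending like _2 or _b are one class to them, and where a whole thing is asked for, a point or a joint stands for the part that bears it (a point fixed in the world has none). Each returns a list of dicts, best first, with "p" (0 to 1); they miss things now and then, are a little off and sometimes report something else, mostly with a low value. They report only what shows in the picture. A call takes as long as a camera call. They do not tell look-alikes from the thing itself.
- eyes.find_in(target, picture): "extent" ([left, top, right, bottom] in pixels, round what is visible of it).
- eyes.outline_of(target, picture): "region" (384x512 bool, what is visible of it) and "extent" ([left, top, right, bottom] in pixels, round what is visible of it).
The state is a dict: "time": time; "qpos": joint angles; "dq": joint speeds; "effort": joint torques, N m; "tcp_pos": TCP position; "orientation": TCP orientation; "contact_force": force on the tool from outside, world axes, zero at the start; "ft_torque": the same for the moment, N m; "width": finger opening in m.
Only numpy, scipy, OpenCV 4.12 (cv2) and the standard library are available. Lean on these libraries where they do the work, as an engineer would, in place of code of your own. Each camera call takes 0.05 s, during which the arm holds its last target.

### The job

The cup on the laboratory balance is to be tared: with the fingertips, gently push both glass side doors of its draught shield fully shut by the tabs on top, without slamming them. Once both doors are shut, press the wide tare key on the terminal all the way down and let it come up again. Do not press the two round keys, and leave the cup on the pan and everything else where it stands.

Things in the scene. Friction and masses are not known exactly. Their poses are not given: they have to be found in the camera images.
- balance: white balance with glass draught shield, immovable. Origin on the table under the pan's centre; x to its back, -x its front, y to its left (front towards the robot), z up. Weighing chamber with doors: x -110 to 110, y -106 to 106 mm, top 221 mm; rear housing x 110 to 220, y -85 to 85 mm, top 185 mm, open doors stick out back beside it. Steel pan 90 mm across, top at 70 mm
- tab_left (a point): grey upright block on top of the left glass side door, part of it, near its front end: 12 (x, along the door's travel) x 36 (y) x 36 mm (z). The point is its centre, 240 mm above the table; top at 258 mm, foot at 222 mm on the door rail; nothing near is above 222 mm. Axes as balance. With the door shut it is at (-70, +100, 240) mm in the balance's frame, else farther to +x by the joint value
- tab_right (a point): grey upright block on top of the right glass side door, part of it, near its front end: 12 (x, along the door's travel) x 36 (y) x 36 mm (z). The point is its centre, 240 mm above the table; top at 258 mm, foot at 222 mm on the door rail; nothing near is above 222 mm. Axes as balance. With the door shut it is at (-70, -100, 240) mm in the balance's frame, else farther to +x by the joint value
- door_left (a joint): how far the left (+y) side door of the draught shield is open, m: 0 = fully shut on its stop, 0.125 = slid right back. It slides along the balance's x, opening to +x (its back), shutting to -x. About 2 N of friction and 8 N per m/s of damping; it stays where it is left
- door_right (a joint): how far the right (-y) side door of the draught shield is open, m: 0 = fully shut on its stop, 0.125 = slid right back. It slides along the balance's x, opening to +x (its back), shutting to -x. About 2 N of friction and 8 N per m/s of damping; it stays where it is left
- terminal: the balance's separate operating terminal, fixed on the table to the left or the right of the balance: flat white case 130 (x) x 180 (y) x 30 mm high, dark display plate (top at 33 mm) in its back half (+x), a row of three grey keys in its front half (-x). Origin at the centre of the underside; x to its back, y left, z up
- tare_top (a point): centre of the top face of the tare key when released 44 mm above the table: the wide bar-shaped key in the middle of the row, 20 (x) x 50 (y) mm, at (-35, 0) mm in the terminal's frame; it stands 10 mm above the display and the other keys. The point moves with the key
- tare (a joint): how far the tare key is pressed, in m: 0 = released, 0.006 = fully down on its stop. Spring: about 1.2 N starts it, about 5 N holds it fully down; it springs back by itself
- key_a (a joint): how far the small round key (14 mm across, top at 34 mm) at (-35, +68) mm in the terminal's frame is pressed, m; 0 = released, 0.003 = fully down
- key_b (a joint): the same for the small round key at (-35, -68) mm
- cup: white plastic cup, 60 mm across, 65 mm high, standing on the pan inside the shield; origin at the centre of its underside
- dish: loose white weighing tray 100 x 130 x 22 mm, on the other side of the balance from the terminal; origin at the centre of its underside
- jar: loose white jar, 72 mm across, 85 mm high; origin at the centre of its underside
- bottle: loose amber bottle, 60 mm across, 150 mm high; origin at the centre of its underside
- jar_lid: loose white lid lying flat, 76 mm across, 12 mm thick; origin at the centre of its underside
- spatula: loose spatula 190 mm long with a wooden handle, lying on the table along its x axis; origin about the middle of its underside
- beaker: loose glass beaker, 64 mm across, 80 mm high; origin at the centre of its underside
Mind the look-alikes: they are no part of the job. What is shaped like the terminal but blue is not meant.

How it is judged:
By the outcome, as a careful person would: the job done as asked, in the order asked, and still so for the second after the job is handed in, with the robot touching nothing.
It also fails if it takes over 48 s, if anything falls off the work surface, if the arm or the gripper's body presses on something with over 40 N, if the wrist force passes 120 N, or if a joint passes its speed limit or range.

## Working session

There is one attempt and no reset: what is moved stays moved. The work goes in short steps, each a Python script; the robot and the scene stay as the last script left them, time stands still between calls to the robot, and variables do not carry over. Pictures are saved under pics/ and viewed, and the job is handed in when it is done.

```bash
ls; mkdir -p pics
python3 - <<'E'
from workcell import env, planner, eyes
import cv2
for n in ["scene","top"]:
    p=eyes.read_camera(n)
    cv2.imwrite(f"pics/{n}0.png",cv2.resize(p["img"][:,:,::-1],(800,600)))
    print(n,p["camera_matrix"].round(1).tolist(),p["origin"],p["attitude"])
    for t in ["balance","tab_left","tab_right","terminal","tare_top","key_a","dish","cup"]:
        print(t,[(round(d["p"],2),[round(float(v)) for v in d["extent"]]) for d in eyes.find_in(t,p)[:4]])
print(env.observe())
E
```

```text
pics
scene [[367.3, 0.0, 262.5], [0.0, 367.3, 191.0], [0.0, 0.0, 1.0]] [ 0.55502731 -0.74142251  1.23322437] [-0.32142649  0.94671476  0.01680228 -0.01156946]
balance [(0.9, [238, 170, 341, 260])]
tab_left [(0.84, [264, 167, 322, 183])]
tab_right [(0.57, [278, 214, 338, 252])]
terminal [(0.67, [246, 151, 280, 186]), (0.63, [206, 117, 242, 152]), (0.59, [232, 291, 267, 331]), (0.24, [276, 213, 338, 254])]
tare_top [(0.62, [210, 129, 216, 134])]
key_a [(0.72, [268, 228, 278, 231])]
dish [(0.67, [235, 291, 270, 334]), (0.41, [265, 125, 276, 140])]
cup [(0.58, [268, 229, 278, 233])]
top [[432.8, 0.0, 256.2], [0.0, 432.8, 189.6], [0.0, 0.0, 1.0]] [0.22142192 0.05653499 1.61888336] [ 0.06585638 -0.69962698  0.70831614 -0.06688251]
balance [(0.77, [227, 110, 313, 214]), (0.29, [232, 121, 249, 188])]
tab_left [(0.65, [233, 121, 251, 187])]
tab_right [(0.85, [284, 108, 308, 172]), (0.45, [333, 185, 372, 217])]
terminal [(0.97, [161, 177, 212, 220]), (0.57, [96, 229, 153, 282])]
tare_top [(0.42, [180, 202, 196, 206]), (0.42, [119, 259, 133, 271])]
key_a [(0.54, [182, 201, 194, 212])]
dish [(0.76, [336, 188, 372, 214])]
cup []
{'time': 0.9, 'qpos': array([-7.98312943e-01,  4.02124623e-02,  8.47861923e-02, -2.58191648e-05,
       -1.61551509e+00, -3.33721977e-01]), 'dq': array([ 1.12860816e-03,  1.77618457e-04, -1.79791595e-03, -7.90615748e-05,
        1.48160191e-03, -1.35665009e-03]), 'effort': array([-2.74925638e-03, -3.67925155e+01,  3.47433901e+01,  6.93289921e+00,
       -1.15352985e-03,  2.60167917e-05]), 'tcp_pos': array([ 0.2549109 , -0.54312138,  0.23124147]), 'orientation': array([-2.71225149e-05, -2.17625773e-01,  9.76032283e-01,  6.84812270e-05]), 'contact_force': array([-0.05903709, -0.59321494,  0.72804006]), 'ft_torque': array([ 0.03117169, -0.01547961, -0.0281892 ]), 'width': 0.08549735324562091}
```

View pics/scene0.png

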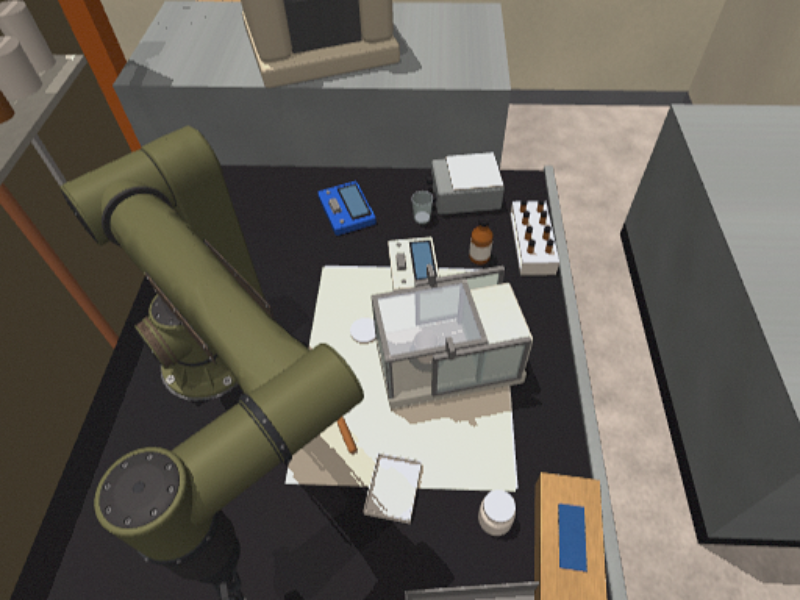

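View pics/top0.png

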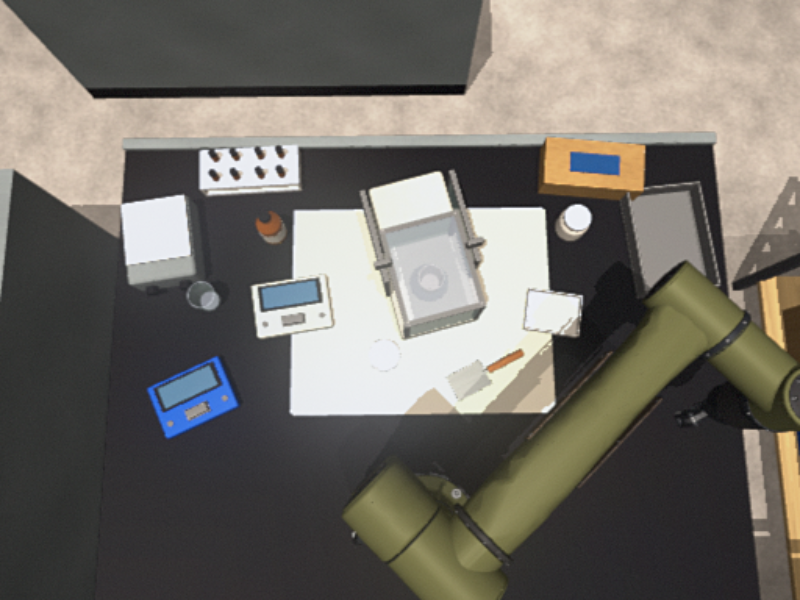

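The top picture shows the balance around (425,260) of 800x600, its tabs at about (382,262) and (475,243), and the white terminal at (292,305) to its left. The blue decoy is at (195,397). I'll zoom in to measure.

Run:
```python
from workcell import env, planner, eyes
import cv2,numpy as np
p=eyes.read_camera("top"); im=p["img"][:,:,::-1]
np.savez("top.npz",img=p["img"],K=p["camera_matrix"],o=p["origin"],q=p["attitude"])
cv2.imwrite("pics/c1.png",cv2.resize(im[100:220,220:320],None,fx=5,fy=5,interpolation=cv2.INTER_CUBIC))
cv2.imwrite("pics/c2.png",cv2.resize(im[165:225,150:225],None,fx=8,fy=8,interpolation=cv2.INTER_CUBIC))
```

```text
(no output)
```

View pics/c1.png

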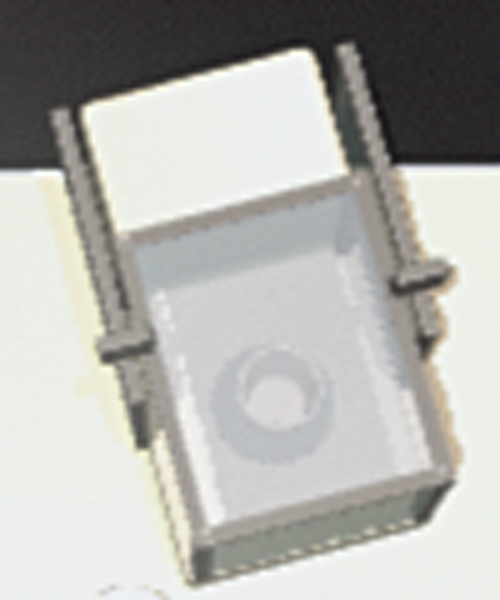

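View pics/c2.png

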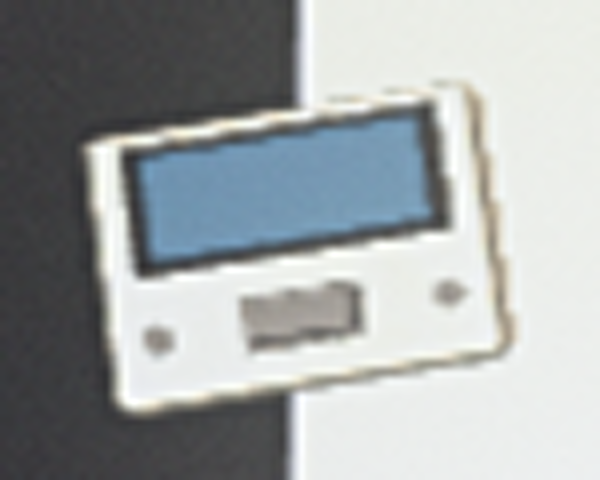

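```bash
cat > h.py <<'E'
import numpy as np
from scipy.spatial.transform import Rotation as R
def ray(p,u,v,fish=False):
    K=p["K"] if "K" in p else p["camera_matrix"]; o=p["o"] if "o" in p else p["origin"]; q=p["q"] if "q" in p else p["attitude"]
    x=(u-K[0,2])/K[0,0]; y=(v-K[1,2])/K[1,1]
    if fish:
        r=np.hypot(x,y); d=np.array([x/r*np.sin(r),y/r*np.sin(r),np.cos(r)]) if r>1e-9 else np.array([0,0,1.])
    else: d=np.array([x,y,1.])
    return np.array(o),R.from_quat(np.roll(q,-1)).apply(d)
def at(p,u,v,z,fish=False):
    o,d=ray(p,u,v,fish); return (o+d*(z-o[2])/d[2])
E
python3 - <<'E'
from h import *
p=dict(np.load("top.npz"))
def c1(x,y): return 220+(x+.5)/5-.5,100+(y+.5)/5-.5
def c2(x,y): return 150+(x+.5)/8-.5,165+(y+.5)/8-.5
for n,x,y,z in [("tabL",126,344,.258),("tabR",424,275,.258),("HBL",82,108,.185),("HBR",312,50,.185),("TFL",195,545,.221),("TFR",455,478,.221),("bFL",185,580,0.0),("bFR",418,525,.0),("doorLback",62,112,.222),("doorRback",345,45,.222),("pan",272,402,.07)]:
    print(n,at(p,*c1(x,y),z).round(4))
for n,x,y,z in [("tare",302,312,.044),("ka",158,340,.034),("kb",450,292,.034),("BL",88,140,.03),("BR",470,85,.03),("FL",122,408,.03),("FR",508,350,.03),("D1",125,150,.033),("D2",432,102,.033),("D3",448,228,.033),("D4",140,274,.033)]:
    print(n,at(p,*c2(x,y),z).round(4))
E
```

```text
tabL [0.5505 0.0889 0.258 ]
tabR [ 0.5942 -0.1052  0.258 ]
HBL [0.7372 0.12   0.185 ]
HBR [ 0.7778 -0.0409  0.185 ]
TFL [0.4242 0.0458 0.221 ]
TFR [ 0.4665 -0.1253  0.221 ]
bFL [0.4298 0.052  0.    ]
bFR [ 0.4695 -0.1248  0.    ]
doorLback [0.7212 0.1319 0.222 ]
doorRback [ 0.7667 -0.061   0.222 ]
pan [ 0.551  -0.0131  0.07  ]
tare [0.4718 0.3066 0.044 ]
ka [0.4612 0.3746 0.034 ]
kb [0.482  0.2398 0.034 ]
BL [0.5569 0.4106 0.03  ]
BR [0.5811 0.2318 0.03  ]
FL [0.4302 0.3912 0.03  ]
FR [0.4551 0.2131 0.03  ]
D1 [0.5513 0.3924 0.033 ]
D2 [0.5725 0.2492 0.033 ]
D3 [0.5123 0.2411 0.033 ]
D4 [0.4924 0.3839 0.033 ]
```

Balance: centre about (0.549, -0.0125), yaw 14°. Several features agree on this: the tabs are 199 mm apart, and the housing and front edges match. Both doors are open about 90–95 mm. The tare key is at about (0.472, 0.307), terminal yaw 8°. I'll push the right door first.

```bash
cat >> h.py <<'E'
YB=np.deg2rad(13.8); C=np.array([.549,-.0125])
XB=np.array([np.cos(YB),np.sin(YB)]); YBv=np.array([-np.sin(YB),np.cos(YB)])
def down(yaw):
    # tool y along (-sin,cos)*+-1 , z down
    out=[]
    for k in (0,np.pi):
        q=(R.from_euler('z',yaw+k)*R.from_euler('x',np.pi)).as_quat(); out.append(np.roll(q,1))
    return out
def bal(p): d=np.array(p[:2])-C; return np.array([d@XB,d@YBv])
def best(planner,pos,yaw,qnow):
    c=[]
    for q in down(yaw):
        j=planner.ik(pos,q)
        if j is not None: c.append((abs(np.array(j)-qnow).max(),q,j))
    return min(c,key=lambda t:t[0])
E
python3 - <<'E'
from h import *
from workcell import env, planner, eyes
o=env.observe(); t0=o["time"]; print(t0)
env.move_gripper(0.0)
p=o["tcp_pos"].copy(); p[2]=.33
env.servo_line(p,max_speed=.2)
tab=np.array([.5942,-.1052])
a=tab+.034*XB
d,q,j=best(planner,[*a,.31],YB,env.observe()["qpos"])
print(d,np.round(j,2),q)
env.move_to([*a,.31],q)
o=env.observe(); print(o["time"],o["tcp_pos"],o["width"],bal(o["tcp_pos"]),o["contact_force"])
p=eyes.read_camera("wrist")
import cv2; cv2.imwrite("pics/w1.png",p["img"][:,:,::-1])
p=eyes.read_camera("scene")
cv2.imwrite("pics/s1.png",cv2.resize(p["img"][130:280,180:380,::-1],None,fx=4,fy=4))
E
```

```text
0.95
1.1574323995068494 [ 0.16  0.16  0.35 -0.   -1.77 -1.49] [-7.35625976e-18 -1.20136839e-01  9.92757342e-01  6.07888551e-17]
4.45 [ 0.6270374  -0.09799632  0.31023538] -0.0001815968257772669 [ 0.05539106 -0.10164294] [ 1.35178125 -0.81302602 -0.71818663]
```

View pics/w1.png

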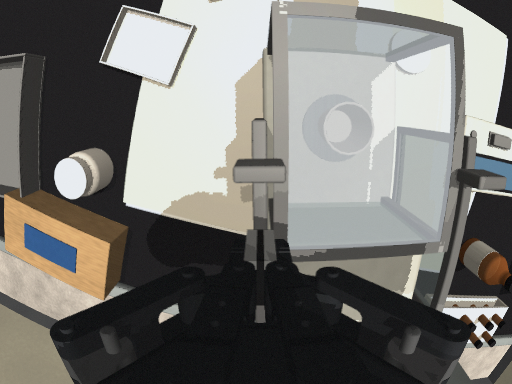

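View pics/s1.png

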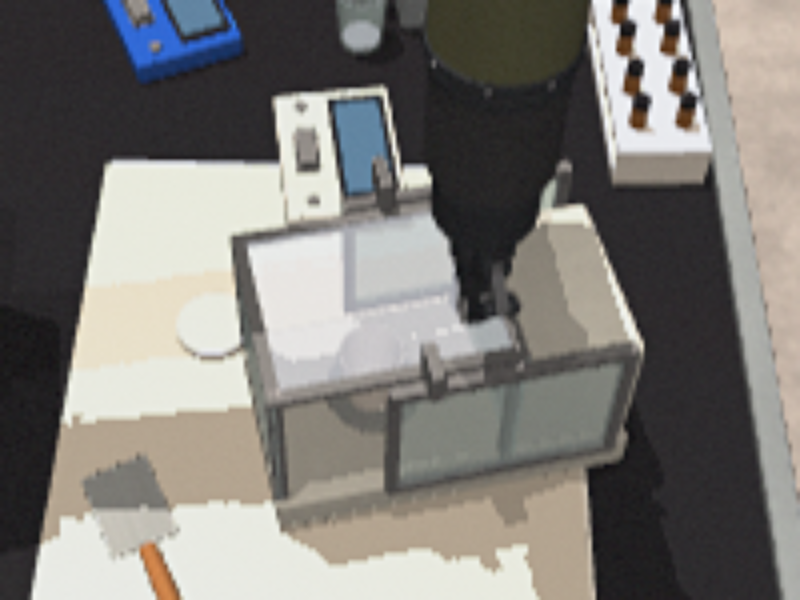

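The wrist picture shows the right tab at (260,171), straight ahead of the closed fingertips at (260,245), and the alignment is good. Now I'll descend and push, with a force guard.

```bash
cat >> h.py <<'E'
def push(env,a,z=.238,total=.15):
    # a: xy start behind the tab; pushes along -XB
    env.servo_line([*a,z],max_speed=.12)
    print("down",env.observe()["contact_force"].round(2))
    hit=env.servo_line([*(a-.085*XB),z],max_speed=.05,guard=10)
    o=env.observe(); print("1",hit,bal(o["tcp_pos"]).round(4),o["contact_force"].round(2),o["time"])
    if hit: return
    hit=env.servo_line([*(a-total*XB),z],max_speed=.025,guard=8)
    o=env.observe(); print("2",hit,bal(o["tcp_pos"]).round(4),o["tcp_pos"].round(4),o["contact_force"].round(2),o["time"])
E
python3 - <<'E'
from h import *
from workcell import env, planner, eyes
import cv2
a=env.observe()["tcp_pos"][:2].copy()
push(env,a)
p=eyes.read_camera("wrist"); cv2.imwrite("pics/w2.png",p["img"][:,:,::-1])
p=eyes.read_camera("top")
cv2.imwrite("pics/t2.png",cv2.resize(p["img"][100:220,220:320,::-1],None,fx=5,fy=5,interpolation=cv2.INTER_CUBIC))
E
```

```text
down [-0.33 -0.57 -0.03]
1 False [-0.0297 -0.1014] [0.77 0.08 0.11] 7.15
2 True [-0.0489 -0.1015] [ 0.5257 -0.1228  0.2377] [2.32 0.85 1.79] 8.2667
```

View pics/w2.png

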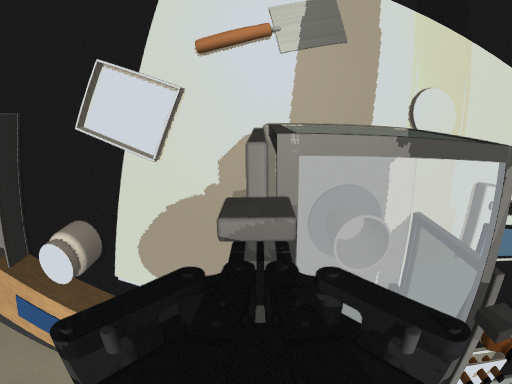

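View pics/t2.png

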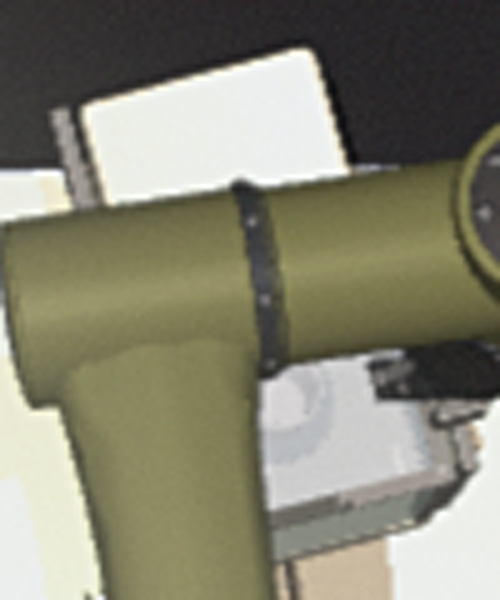

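The door front now looks about flush with the chamber front. I'll press again to confirm it's on the stop.

Run:
```python
from h import *
from workcell import env, planner, eyes
import cv2
for i in range(2):
    p=env.observe()["tcp_pos"].copy(); p[2]=.238
    hit=env.servo_line([*(p[:2]-.012*XB),.238],max_speed=.015,guard=8)
    o=env.observe(); print(hit,bal(o["tcp_pos"]).round(4),o["contact_force"].round(2),o["time"])
p=eyes.read_camera("wrist"); cv2.imwrite("pics/w3.png",cv2.resize(p["img"][90:260,180:340,::-1],None,fx=4,fy=4)[:600])
```

```text
True [-0.0489 -0.1012] [ 1.   -0.    2.05] 8.7
True [-0.0488 -0.101 ] [ 1.23 -0.17  1.72] 9.025
```

View pics/w3.png

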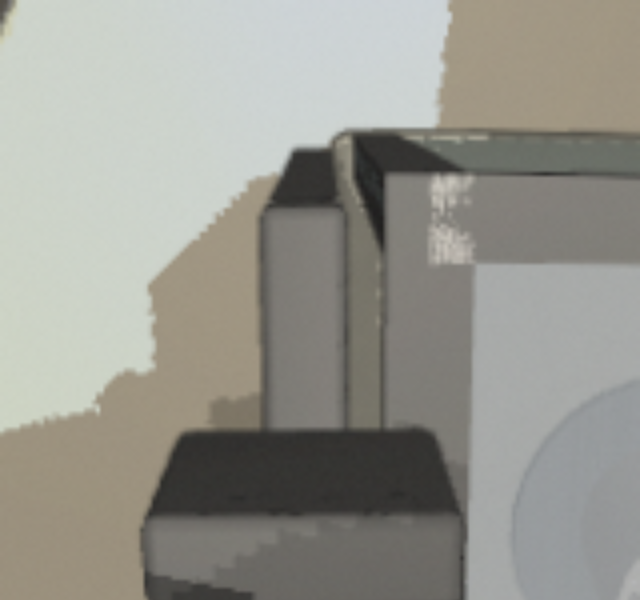

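It stalls at the same spot three times (within 0.1 mm) under 8 N, against about 2 N of friction, so the door is on its stop. Next is the left door.

Run:
```python
from h import *
from workcell import env, planner, eyes
import cv2
o=env.observe(); p=o["tcp_pos"].copy(); q=o["orientation"]
env.servo_line([*(p[:2]+.02*XB),.238],max_speed=.08)
env.servo_line([*(p[:2]+.02*XB),.31],max_speed=.2)
a=np.array([.5505,.0889])+.034*XB
env.servo_line([*a,.31],max_speed=.2)
o=env.observe(); print(o["time"],bal(o["tcp_pos"]),o["contact_force"].round(2))
p=eyes.read_camera("wrist"); cv2.imwrite("pics/w4.png",p["img"][:,:,::-1])
```

```text
11.225 [0.05938874 0.09728789] [ 0.12  0.18 -0.62]
```

View pics/w4.png

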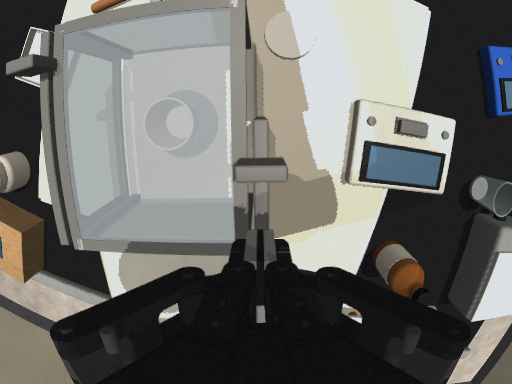

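The left tab at (260,168) is in line with the fingers, and the right door shows shut at far left. Pushing the left door.

Run:
```python
from h import *
from workcell import env, planner, eyes
import cv2
a=env.observe()["tcp_pos"][:2].copy()
push(env,a)
for i in range(2):
    p=env.observe()["tcp_pos"].copy()
    hit=env.servo_line([*(p[:2]-.012*XB),.238],max_speed=.015,guard=8)
    o=env.observe(); print(hit,bal(o["tcp_pos"]).round(4),o["contact_force"].round(2),o["time"])
p=o["tcp_pos"].copy()
env.servo_line([*(p[:2]+.02*XB),.238],max_speed=.08)
env.servo_line([*(p[:2]+.02*XB),.31],max_speed=.2)
p=eyes.read_camera("wrist"); cv2.imwrite("pics/w5.png",p["img"][:,:,::-1])
```

```text
down [ 0.07 -0.18 -0.25]
1 False [-0.0256  0.0973] [1.5  0.25 1.49] 13.875
2 True [-0.0509  0.0973] [0.4763 0.0698 0.2378] [1.29 0.61 1.32] 15.125
True [-0.0509  0.0973] [1.45 0.41 0.94] 15.4333
True [-0.0508  0.0974] [1.61 0.2  1.73] 15.7417
```

View pics/w5.png

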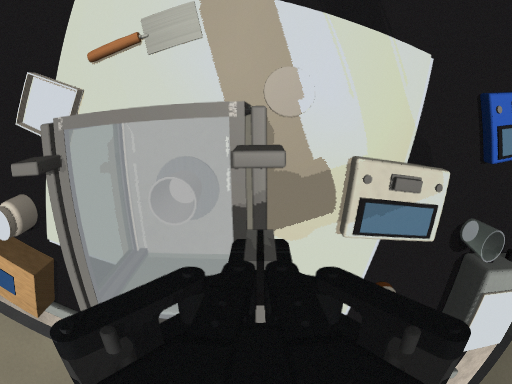

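Both doors stop symmetrically (to within 2 mm), and the picture shows both shut. I'll check the tare key position with the wrist picture, then hover over it.

Run:
```python
from h import *
from workcell import env, planner, eyes
import cv2
p=eyes.read_camera("wrist")
for n,u,v,z in [("tare",407,183,.044),("ka",439,188,.034),("kb",368,179,.034)]: print(n,at(p,u,v,z,True).round(4))
env.servo_line([.50,.19,.31],max_speed=.25)
yt=np.deg2rad(8)
t=[.472,.3066]
d,q,j=best(planner,[*t,.12],yt,env.observe()["qpos"]); print(d)
env.move_to([*t,.12],q)
o=env.observe(); print(o["time"],o["tcp_pos"],o["orientation"])
p=eyes.read_camera("wrist"); cv2.imwrite("pics/w6.png",p["img"][:,:,::-1])
```

```text
tare [0.469  0.3022 0.044 ]
ka [0.4619 0.3731 0.034 ]
kb [0.4813 0.2401 0.034 ]
0.3351865435439423
18.2583 [0.47311147 0.30638986 0.12209071] [ 1.32496824e-03 -6.95882401e-02  9.97574706e-01  6.53362956e-04]
```

View pics/w6.png

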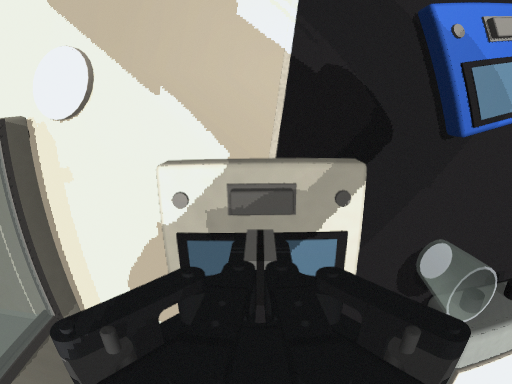

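The white terminal is below and the key is laterally centred at (262,199), with the round keys well to the sides at (180,200) and (343,199). Pressing.

Run:
```python
from h import *
from workcell import env, planner, eyes
import cv2
p=eyes.read_camera("wrist")
m=at(p,262,198,.044,True); print("meas",m.round(4), at(p,343,199,.034,True).round(4),at(p,180,200,.034,True).round(4))
t=np.array([.4715,.306]) if np.hypot(*(m[:2]-[.4715,.306]))<.006 else None
env.servo_line([*t,.055],max_speed=.1)
env.dwell(.2)
o=env.observe(); print(o["tcp_pos"].round(4),o["contact_force"].round(2))
hit=env.servo_line([*t,.034],max_speed=.015,guard=10)
o=env.observe(); print(hit,o["tcp_pos"].round(4),o["contact_force"].round(2),o["time"])
```

```text
meas [0.4685 0.3082 0.044 ] [0.463  0.3755 0.034 ] [0.4826 0.2416 0.034 ]
[0.4718 0.3063 0.0558] [-1.31  0.23  0.38]
True [0.4715 0.306  0.0383] [-1.48 -1.31  4.02] 20.4417
```

Run:
```python
from h import *
from workcell import env, planner, eyes
import cv2
p=env.observe()["tcp_pos"].copy()
hit=env.servo_line([p[0],p[1],.034],max_speed=.01,guard=15)
o=env.observe(); print(hit,o["tcp_pos"].round(4),o["contact_force"].round(2),o["time"])
env.dwell(.3)
o=env.observe(); print(o["tcp_pos"].round(4),o["contact_force"].round(2))
env.servo_line([p[0],p[1],.06],max_speed=.05)
env.servo_line([p[0],p[1],.2],max_speed=.2)
env.servo_line([.40,.36,.25],max_speed=.2)
for n in ("wrist","scene","top"):
    c=eyes.read_camera(n); im=c["img"][:,:,::-1]
    if n=="scene": im=cv2.resize(im[110:310,200:400],None,fx=3,fy=3)
    if n=="top": im=cv2.resize(im[80:280,140:390],None,fx=3,fy=3)
    cv2.imwrite(f"pics/{n}7.png",im)
o=env.observe(); print(o["tcp_pos"].round(4),o["contact_force"].round(2),o["time"])
```

```text
True [0.4715 0.306  0.0383] [-1.49 -0.75  3.85] 20.7167
[0.4715 0.306  0.0382] [-1.92  0.24  4.76]
[0.4005 0.3592 0.2488] [ 0.21  0.14 -0.08] 23.2833
```

View pics/scene7.png

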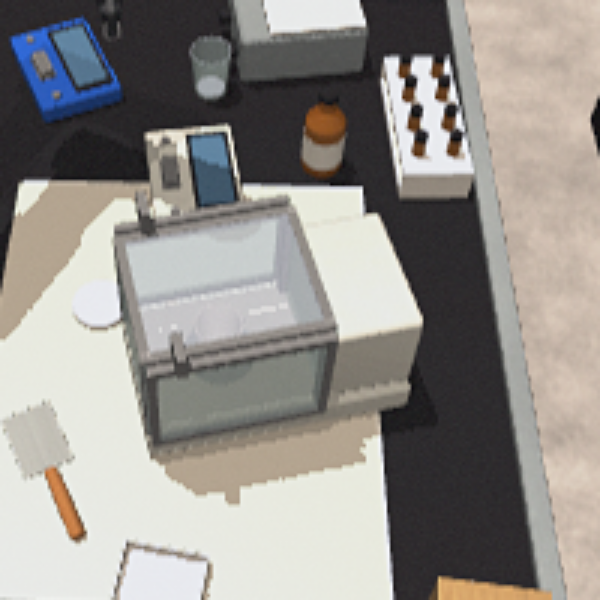

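View pics/top7.png

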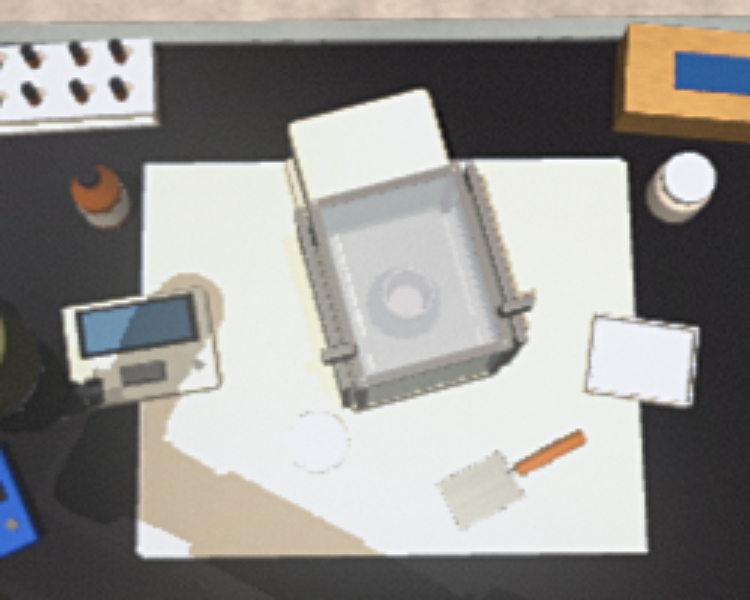

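View pics/wrist7.png

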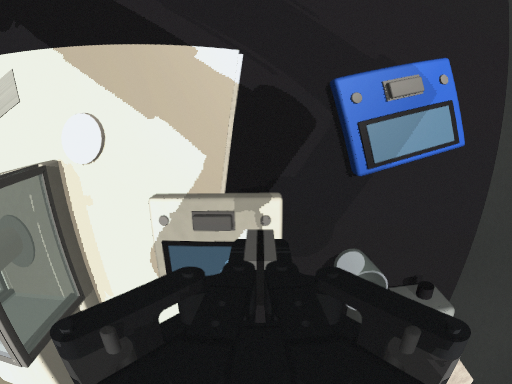

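The top and scene pictures show both tabs at the front with the glass covering both sides. The cup is on the pan, the key is up again, and the dish, jar, bottle, lid and spatula stand as before. In the second press the force rose 15 N with no travel (the spring alone gives at most 5 N), so the key was on its stop. Handing in.

Run:
```python
from workcell import env
print(env.close_job(), env.observe()["time"])
```

```text
the job is handed in; nothing more can be done
the job is handed in; nothing more can be done
```

I pushed both side doors shut by their tabs, right then left, at 25 mm/s or slower at the end. I then pressed the white terminal's tare key to its stop and released it. The job was handed in after about 23 s, with the robot touching nothing.

- **Doors:** each one stalled at the same place three times within 0.1 mm under a push of about 8 N, against about 2 N of friction. The two stop positions agree within 2 mm. They put the tabs about 2–4 mm short of the nominal closed position, which I attribute to error in my estimate of the balance's position. The last pictures show both doors shut.
- **Tare key:** the fingertips stopped at 38.3 mm, where fully down is 38 mm. A further 15 N gave no more travel, and the key was up again afterwards.
- **Everything else:** the fingers stayed well clear of the round keys. The last pictures show the cup on the pan and the dish, jar, bottle, lid, spatula and beaker looking as they did at the start; I checked this by eye only.

My wrist-camera measurements of the key differed from the top-camera one by 3–5 mm. I used the top-camera position, and the press landed on the key either way.

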